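# Close the tea-sachet box and tuck its front tab under the rim

## Task

Shut the box of tea sachets: press its open lid down flat, and only then fold the tab on the lid's front edge over and down and push its lower part in until the tab snaps home under the box's front rim. Work with the fingertips alone - nothing is to be picked up, the box is not shoved away from where it stands, and the things around it are left alone. Finish with the box fastened and the hand clear.

Things in the scene. Friction and masses are not known exactly. Their poses are not given: they have to be found in the camera images.
- sachet_box: Plastic box full of tea sachets, loose, 1.1 to 1.6 kg, on rubber feet; light grey body, dark grey lid and tab. Body 114 mm deep (x), 168 wide (y); rolled rim 138 x 192 mm round its mouth, rim top at z = 61.5 mm. Origin: centre of the underside, z up; -x is the front with the tab, towards the robot (yaw within 0.45 rad). With the lid shut its top is at z = 74.5 mm (edge 72.5)
- lid_hinge (a point): Middle of the lid's hinge line at the back of the box, parallel to the box's y, at x = +64, z = 65.5 mm in the box frame. The lid, 187 mm wide, reaches 126 mm forward from it; its top surface lies 7 mm (edge) to 9 mm (field) above the plane through this line
- lid (a joint): Lid angle, rad: 0 shut flat on the rim, positive open (front edge up); starts 0.5 to 0.8. A friction hinge (about 0.1 N m) keeps it where it is left; no spring. Pressed down on the front half of its top it swings shut
- tab (a joint): Tab angle against the lid, rad: 0 home (hanging square to the lid over the front rim), 1.57 straight out in the lid's plane, 2.8 standing up from the lid (stop); starts 1.9 to 2.4, stays where left (0.012 N m). A ridge on its inner face meets the rim at about 0.55 and snaps past it near 0.28. Down too early, it lands on the rim and keeps the lid from shutting
- tab_hinge (a point): Middle of the tab's hinge line on the lid's front edge, parallel to the box's y; moves with the lid. 130 mm forward of the lid's hinge line; with the lid shut at x = -66, z = 71 mm in the box frame. The tab is a plate 54 mm wide, 3 mm thick, reaching 37 mm from it. Push on its outer face (back when standing up, top when straight out, front when home)
- tab_edge (a point): Middle of the tab's free edge, 37 mm from its hinge, turned slightly outward; moves with the tab. With the box fastened it is the lower edge, at x = -73.5, z = 34 mm in the box frame. A push of 5 to 8 N inward there makes the tab snap home
- tab_hook (a point): Centre of the ridge (6 mm round) across the tab's inner face, 17 mm from the tab's hinge. Home, it is 5 mm behind and 4 mm below the centre of the front rim's bead
- rim_front (a point): Middle of the front rim's rolled edge (6 mm round bead, the lip that holds the tab), at x = -66, y = 0, z = 58.5 mm in the box frame; axes as the box
- pepper_jar: bystander: glass spice jar with a black cap, 40 mm round, 105 mm tall, to the left of the box; origin at the centre of its underside
- sugar_jar: bystander: jar of white sugar with a red cap, 68 mm wide, 105 mm tall, to the right of the box; origin at the centre of its underside
- teaspoon: bystander: steel teaspoon lying in front of the box to the left, 139 by 30 by 10 mm, long along its x; origin at the centre of its underside
- yoghurt_tub: bystander: yoghurt tub, 72 mm wide, 71 mm tall, at the front right; origin at the centre of its underside
- mug: bystander: green and white mug, 93 mm tall, behind the box; origin at the centre of its underside
- tumbler: bystander: clear tumbler, 81 mm wide, 93 mm tall, behind the box; origin at the centre of its underside
- coffee_jar: bystander: jar of ground coffee with a red cap, 60 mm wide, 100 mm tall, behind the box; origin at the centre of its underside

How it is judged:
On the way, in this order (a step that is already met when the one before it is completed fails the run):
1. the lid is pressed down flat on the rim (within 0.04 rad) (value of joint lid below 0.04 rad), for 0.1 s.
2. the tab is folded down and its hook has snapped under the front rim (value of joint lid below 0.04 rad and value of joint tab below 0.15 rad), for 0.2 s.
At the end, for the whole second after the job is handed in: Lid shut within 0.04 rad, tab home within 0.15 rad with its hook behind and below the front rim, the box upright, at rest and within 25 mm of where it stood (all of step 2 and x of tab_hook in the frame of sachet_box above -0.0645 m and z of tab_hook in the frame of rim_front below -0.002 m and linear speed of sachet_box below 0.02 m/s and angle between sachet_box's own z axis and vertical below 0.05 rad and distance of sachet_box from where it was at the start of the episode below 0.025 m); the robot touches nothing.
It fails at once if the box is lifted, tipped or pushed more than 25 mm (height (world z) of sachet_box above 0.012 m or angle between sachet_box's own z axis and vertical above 0.15 rad or distance of sachet_box from where it was at the start of the episode above 0.025 m).
It fails at once if a thing standing round the box is lifted, tipped or moved by more than 30 mm (distance of any of pepper_jar, sugar_jar, teaspoon, yoghurt_tub, mug, tumbler, coffee_jar from where it was at the start of the episode above 0.03 m or angle between any of pepper_jar, sugar_jar's own z axis and vertical above 0.4 rad).
It also fails if it takes over 38 s, if anything falls off the work surface, if the arm or the gripper's body presses on something with over 40 N, if the wrist force passes 120 N, or if a joint passes its speed limit or range.

## Robot

A 6-joint arm with a two-finger parallel gripper is mounted at the origin on a cart in front of the work surface, level with it; the furniture and walls round the work are solid. World frame = base frame: x ahead of the robot, y to its left, z up, the work surface at z = 0. Lengths are in m, angles in rad, forces in N, time in s.
With the tool pointing down it reaches from about 0.35 to 0.975 m from the base axis. Payload 4.9 kg.
Tool frame: the origin (TCP) lies on the centre line of the jaws, within the pads' length; the fingertips stand 25 mm ahead of it and the grasp point (between the pads) lies 6 mm ahead of it; z points along the fingers, y is the line along which they close (so a half turn about z gives the same grasp; the last joint's range is limited). The gripper opens to 85 mm and grips with 20 to 120 N. Pads are 22 mm wide; open, the fingers measure 114 mm over their backs; the gripper's body (76 mm by 85 mm) begins 54 mm behind the grasp point. The pads swing forward as they close: fully open they stand 13 mm farther back than shut.
Start: joints at [-1.233, 0.053, 1.613, -0, 1.476, -0.119], TCP at [0.276, -0.561, 0.256] pointing down, gripper open.
Joint ranges: [-3.01, 3.01], [-1.01, 2.22], [0.06, 2.58], [-1.02, 4.17], [0.09, 2.62], [-3.14, 3.14]. Speed limits (rad/s): [2.57, 2.57, 3.14, 3.14, 3.14, 3.14].

## Interface

Orientations are given as a unit quaternion [w, x, y, z].
In Python, from plant import state, grab_frame, get_calibration, job gives the robot as it stands. The module is installed in compiled form; this text tells all that it offers.
- The arm moves only by the tool move_arm, never from a script. Its argument "targets" is a list that holds one entry, the list of rows, each a list of 5 numbers: the opening in per cent of the stroke, from 0 (shut) to 100 (fully open), then the shift along the tool's x, y, z as a fraction of full scale, then the turn about the tool's z as a fraction of full scale. A call has 1 to 5 rows; each row shifts and turns the commanded pose from where the row before left it, along the tool's axes as they then stand; what a row does not reach is not made up. Full scale, the value 1, is 0.6 m for a shift and 6 degrees for a turn. A row lasts 1/12 s, in which the tool goes at most 41.7 mm and 7.16 degrees, less where a joint would pass 70% of its speed; a pose out of reach is approached as far as the arm can. A call with a number of a shift or a turn outside -1 to 1 is refused whole. A call with a gripper value outside its range is refused whole. The fingers move at their own pace and stop on an object; the grip force is fixed at half the most. Time passes only in rows, so rows that do not move let the fingers close. It gives the time, the measured TCP pose, the force, the opening and the grip force at its end, in the units of the state.
- state(): the state, without advancing time (a new reading comes with each control period).
- grab_frame(name): name is "scene" or "top" or "wrist"; returns the picture (480x640x3 uint8, red, green, blue); there is no depth.
- get_calibration(name): a dict with "vertical_fov" (degrees; the focal length in pixels is half the picture's height over the tangent of half this angle, whatever the lens; pixels are square), "cx", "cy" (the principal point, pixels), "R" (3x3) and "t" (3): a world point X has camera coordinates R X + t. Camera axes: x right, y down, z forward; pixel columns grow to the right and rows downward; lengths in m; the calibration is good to about 2 mm. A picture is of the moment at which its call begins: read the wrist's pose just before it. get_calibration takes no time and is no camera call; for the wrist camera it gives the pose at the moment of the call.
- job.job_done(): hands the job in; it is judged then, once.
The state is a dict: "time": time; "joint_pos": joint angles; "joint_vel": joint speeds; "joint_efforts": joint torques, N m; "tool_pos": TCP position; "tool_rot": TCP orientation; "contact_force": force on the tool from outside, world axes, zero at the start; "ft_torque": the same for the moment, N m; "gripper_width": opening from 0.0 (shut) to 1.0 (fully open); "grasp_force": force on a finger pad.
Only numpy, scipy, OpenCV 4.12 (cv2) and the standard library are available. Lean on these libraries where they do the work, as an engineer would, in place of code of your own. Each camera call takes 0.05 s, during which the arm holds its last target. There are 200 camera calls.

## Working session

There is one attempt and no reset: what is moved stays moved. The work goes in short steps, Python scripts to look and compute and a tool call to move; the robot and the scene stay as the last step left them, time stands still between calls to the robot, and variables do not carry over. Pictures are saved under pics/ and viewed, at most 10 in all, crops included, and the job is handed in when it is done.

Besides the shell and the picture viewer there is one more tool, called in YAML: its name, and indented under it one key for each argument. move_arm: Moves the arm, as the interface text tells. Shift numbers are shares of 0.6 m and turn numbers shares of 6 degrees, none past 1 either way. Its arguments: {"type":"object","properties":{"targets":{"type":"array"}},"required":["targets"]}

```bash
mkdir -p pics; python3 - <<'E'
from plant import *
import cv2,numpy as np
s=state();print(s['time'],s['tool_pos'],s['tool_rot'])
for n in("scene","top"):
    c=get_calibration(n);print(n,c)
    cv2.imwrite(f"pics/{n}0.png",grab_frame(n)[:,:,::-1])
E
```

```text
0.0 [ 0.27548797 -0.56035812  0.255044  ] [-1.04166630e-03  9.74024952e-01  2.26438290e-01 -9.79752465e-05]
scene {'vertical_fov': 48.70419534282555, 'cx': 314.0078440743395, 'cy': 228.67208251641318, 'R': array([[-0.66930131, -0.74294858, -0.00794791],
       [-0.37945639,  0.35099929, -0.85604459],
       [ 0.63878682, -0.56993588, -0.51684087]]), 't': array([0.30541543, 0.32950117, 0.82615737])}
top {'vertical_fov': 51.11110018126225, 'cx': 318.1699269953373, 'cy': 245.74900499581184, 'R': array([[-0.02477478, -0.9993661 ,  0.0255658 ],
       [-0.99397125,  0.02189269, -0.10743304],
       [ 0.10680524, -0.0280733 , -0.99388356]]), 't': array([-0.10688907,  0.59773627,  1.08280385])}
```

View pics/scene0.png

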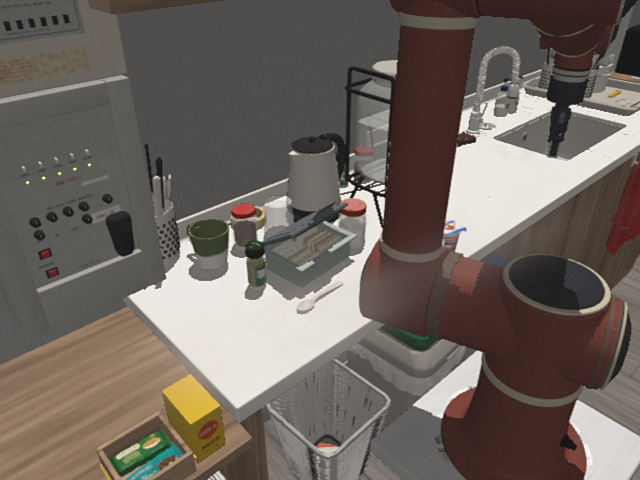

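View pics/top0.png

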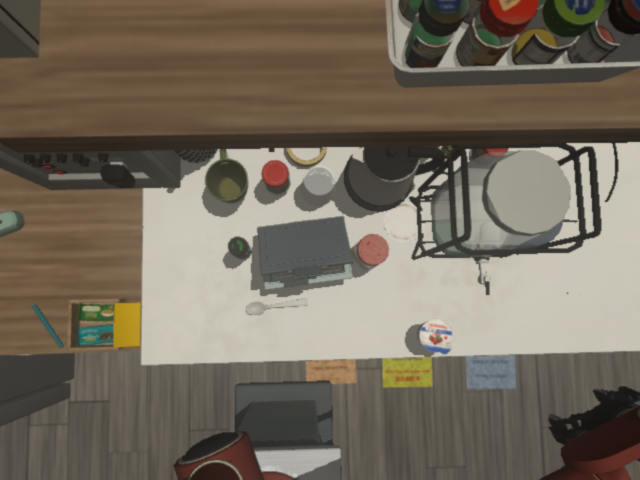

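The top view shows the box around (305,255), with the lid over its rear half and the front rim from about (262,290) to (352,280). The spoon is at (275,306), the pepper jar at (238,246) and the sugar jar at (372,250). I'll enlarge both views.

```bash
python3 - <<'E'
import cv2,numpy as np
a=cv2.imread("pics/top0.png")[210:320,225:400];b=cv2.imread("pics/scene0.png")[190:320,240:400]
a=cv2.resize(a,(796,500),interpolation=cv2.INTER_CUBIC);cv2.imwrite("pics/topc.png",a)
cv2.imwrite("pics/scenec.png",cv2.resize(b,None,fx=4.5,fy=4.5,interpolation=cv2.INTER_CUBIC))
E
```

```text
(no output)
```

View pics/topc.png

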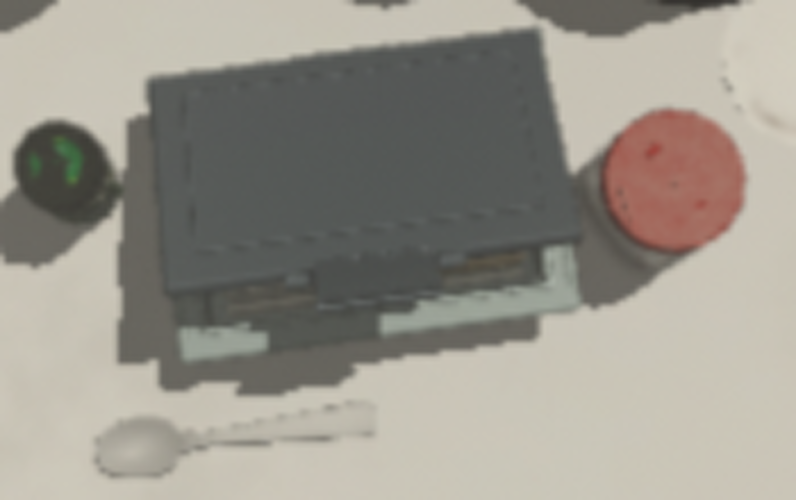

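View pics/scenec.png

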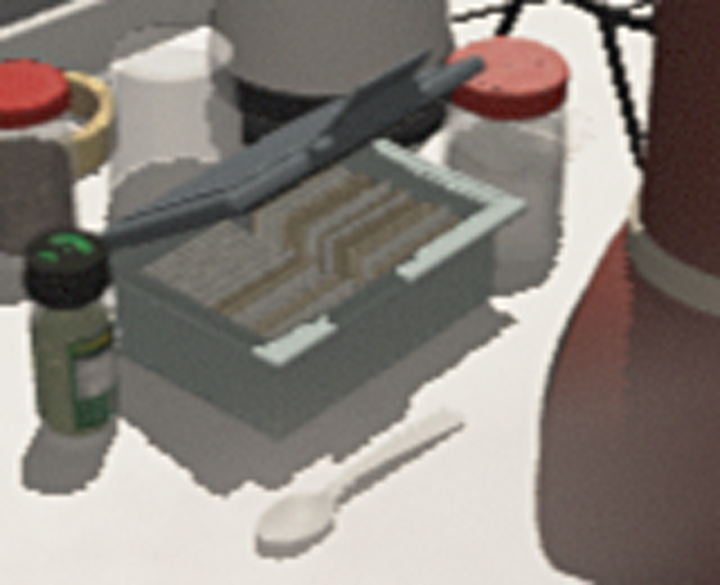

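The crops show the rim and lid corners, and the tab standing up from the middle of the lid's front edge. I'll fit the box pose, lid angle and tab angle to them.

```bash
cat >h.py <<'E'
from plant import *
import numpy as np
def proj(c,X):
    f=240/np.tan(np.radians(c['vertical_fov'])/2);p=np.asarray(X)@c['R'].T+c['t']
    return np.c_[c['cx']+f*p[:,0]/p[:,2],c['cy']+f*p[:,1]/p[:,2]]
def w(p,b): # box->world
    x,y,t=p[:3];c,s=np.cos(t),np.sin(t);b=np.atleast_2d(b).astype(float)
    return np.c_[x+c*b[:,0]-s*b[:,1],y+s*b[:,0]+c*b[:,1],b[:,2]]
def lid(a,f,y,h): # f forward of hinge, h above plane
    return [.064-f*np.cos(a)-h*np.sin(a)*-1 if 0 else .064-f*np.cos(a)+h*np.sin(a),y,.0655+f*np.sin(a)+h*np.cos(a)]
def tab(a,t,r,y): # tab point: t=0 hangs down (-h), 1.57 forward
    return lid(a,.130+r*np.sin(t),y,.0055-r*np.cos(t))
E
python3 - <<'E'
from h import *
from scipy.optimize import least_squares
ct,cs=get_calibration("top"),get_calibration("scene")
T=lambda u,v:(225+u/4.549,210+v/4.545)
S=lambda u,v:(240+u/4.5,190+v/4.5)
def res(p):
    a,t=p[3:5]
    P=[[-.069,.096,.0585],[-.069,-.096,.0585],lid(a,.126,.0935,.007),lid(a,.126,-.0935,.007),lid(a,0,.0935,.007),lid(a,0,-.0935,.007),tab(a,t,.037,.027),tab(a,t,.037,-.027)]
    o=np.array([T(183,361),T(578,308),T(167,292),T(580,240),T(150,78),T(540,30)])
    r1=(proj(ct,w(p,P[:6]))-o)
    Q=[[-.069,.096,.0615],[-.069,-.096,.0615],P[2],P[3],P[7]]
    r2=proj(cs,w(p,Q))-np.array([S(257,352),S(526,203),S(233,205),S(482,63),S(432,52)])
    return np.r_[r1.ravel(),r2.ravel()]
r=least_squares(res,[.62,0.05,.1,.6,2.1],loss='soft_l1');p=r.x
print(p.round(4));print(res(p).reshape(-1,2).round(1))
print('lidfront',w(p,lid(p[3],.126,0,.007)),'tabedge',w(p,tab(p[3],p[4],.037,0)),'tabhinge closed',w(p,[-.066,0,.071]))
# bystanders approx: top view to plane z
f=240/np.tan(np.radians(ct['vertical_fov'])/2)
for n,u,v,z in[('pepper',*T(62,170),.105),('sugar',*T(675,180),.105),('spoonbowl',*T(135,445),.01),('spoonend',*T(372,415),.01)]:
    d=ct['R'].T@[(u-ct['cx'])/f,(v-ct['cy'])/f,1];o=-ct['R'].T@ct['t'];print(n,(o+d*(z-o[2])/d[2]).round(3))
E
```

```text
[ 0.5793 -0.0906  0.1022  0.5183  2.2471]
[[-0.9 -0.1]
 [ 0.7  0.3]
 [-0.7  0.7]
 [ 0.7  0.5]
 [-0.3 -1.3]
 [ 0.  -1.3]
 [ 3.3  1.3]
 [ 0.  -1.5]
 [-0.8 -0.2]
 [ 0.9 -1. ]
 [-0.6  0.7]]
lidfront [[ 0.53752292 -0.094912    0.13399778]] tabedge [[ 0.51980317 -0.09672949  0.16908814]] tabhinge closed [[ 0.51363435 -0.09736221  0.071     ]]
pepper [0.588 0.046 0.105]
sugar [ 0.577 -0.234  0.105]
spoonbowl [0.461 0.024 0.01 ]
spoonend [ 0.473 -0.093  0.01 ]
```

move_arm:
  targets:
    - [[0,0,0,0,1],[0,0,0,0,1],[0,0,0,0,1],[0,0,0,0,0.4],[0,0,0,0,0]]

```text
time: 0.52
tool_pos: [0.2755, -0.5606, 0.2556]
tool_rot: [-0.001, 0.999, 0.05, -0.0]
contact_force: [0.3, 1.4, -0.3]
gripper_width: 0.297
grasp_force: 0.0
```

move_arm:
  targets:
    - [[0,0.04,-0.052,0,0],[0,0.04,-0.052,0,0],[0,0.04,-0.052,0,0],[0,0.04,-0.052,0,0],[0,0.04,-0.052,0,0]]

```text
time: 0.93
tool_pos: [0.3798, -0.3919, 0.2559]
tool_rot: [-0.0, 0.999, 0.051, -0.0]
contact_force: [1.3, 0.2, -0.3]
gripper_width: 0.002
grasp_force: 0.0
```

move_arm:
  targets:
    - [[0,0.04,-0.052,0,0],[0,0.04,-0.052,0,0],[0,0.04,-0.052,0,0],[0,0.04,-0.052,0,0],[0,0,0,0,0]]

```text
time: 1.35
tool_pos: [0.4647, -0.2546, 0.2561]
tool_rot: [-0.001, 0.999, 0.055, 0.001]
contact_force: [-1.1, -0.1, -0.2]
gripper_width: 0.0
grasp_force: 0.0
```

move_arm:
  targets:
    - [[0,0.04,-0.052,0,0],[0,0.04,-0.052,0,0],[0,0.04,-0.052,0,0],[0,0.04,-0.052,0,0],[0,0.04,-0.052,0,0]]

```text
time: 1.77
tool_pos: [0.5665, -0.0912, 0.2561]
tool_rot: [0.0, 0.999, 0.051, -0.0]
contact_force: [1.0, 0.0, 0.5]
gripper_width: -0.004
grasp_force: 0.0
```

```bash
cat >>h.py <<'E'
P=[.5793,-.0906,.1022]
def b(X):
    x,y,t=P;c,s=np.cos(t),np.sin(t);d=np.array(X[:2])-[x,y];return np.round([c*d[0]+s*d[1],-s*d[0]+c*d[1],X[2]],4)
E
python3 - <<'E'
from h import *
import cv2
s=state();print(s['tool_pos'],b(s['tool_pos']),s['tool_rot'])
cv2.imwrite("pics/sc2.png",cv2.resize(grab_frame("scene")[130:320,230:450,::-1],None,fx=3,fy=3,interpolation=cv2.INTER_CUBIC))
E
```

```text
[ 0.56650836 -0.09116731  0.25608978] [-0.0128  0.0007  0.2561] [ 8.23291039e-05  9.98706085e-01  5.08540654e-02 -1.13259808e-04]
```

View pics/sc2.png

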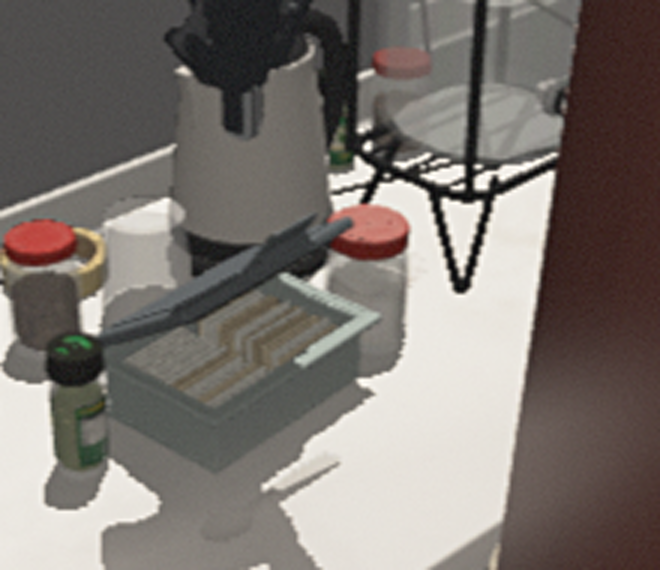

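The closed fingertips, at crop (243,135), hang above the middle of the lid. The lid is still open and the tab is up. I'll descend.

move_arm:
  targets:
    - [[0,0,0,0.05,0],[0,0,0,0.05,0],[0,0,0,0.05,0],[0,0,0,0.015,0],[0,0,0,0.015,0]]

```text
time: 2.23
tool_pos: [0.5649, -0.0925, 0.1463]
tool_rot: [-0.001, 0.999, 0.051, -0.002]
contact_force: [0.5, -0.1, -0.4]
gripper_width: -0.004
grasp_force: 0.2
```

move_arm:
  targets:
    - [[0,0,0,0.015,0],[0,0,0,0.015,0],[0,0,0,0.015,0],[0,0,0,0.01,0],[0,0,0,0,0]]

```text
time: 2.65
tool_pos: [0.5654, -0.0924, 0.1141]
tool_rot: [-0.0, 0.999, 0.05, -0.001]
contact_force: [-0.1, -0.6, -1.0]
gripper_width: 0.002
grasp_force: 0.0
```

move_arm:
  targets:
    - [[0,0,0,0.01,0],[0,0,0,0.01,0],[0,0,0,0.005,0],[0,0,0,0.003,0],[0,0,0,0,0]]

```text
time: 3.07
tool_pos: [0.5661, -0.0925, 0.0995]
tool_rot: [-0.0, 0.999, 0.05, -0.0]
contact_force: [-3.6, 1.1, 5.9]
gripper_width: 0.001
grasp_force: 3.1
```

move_arm:
  targets:
    - [[0,0,0,0.003,0],[0,0,0,0,0],[0,0,0,0,0]]

```text
time: 3.32
tool_pos: [0.5662, -0.0926, 0.0994]
tool_rot: [-0.0, 0.999, 0.05, -0.001]
contact_force: [-7.9, 2.0, 13.7]
gripper_width: -0.002
grasp_force: 7.0
```

The lid is flat: the tips sit at z = 74.4 mm under firm force. Next I'll lift and move out in front of the tab.

move_arm:
  targets:
    - [[0,0,0,-0.05,0],[0,0,0,-0.05,0],[0,-0.05,0,0,0],[0,-0.05,0,0,0],[0,-0.043,0,0,0]]

```text
time: 3.73
tool_pos: [0.4799, -0.1012, 0.1574]
tool_rot: [0.0, 0.999, 0.051, 0.001]
contact_force: [-0.5, -0.6, 1.1]
gripper_width: -0.001
grasp_force: 0.0
```

```bash
python3 - <<'E'
from h import *
import cv2
s=state();print(s['tool_pos'],b(s['tool_pos']))
a=cv2.resize(grab_frame("scene")[180:310,240:400,::-1],None,fx=4,fy=4,interpolation=cv2.INTER_CUBIC)
c=cv2.resize(grab_frame("top")[210:340,225:400,::-1],(640,475),interpolation=cv2.INTER_CUBIC)
cv2.imwrite("pics/sc3.png",cv2.resize(np.vstack([a,c]),None,fx=.6,fy=.6))
E
```

```text
[ 0.47992001 -0.10124446  0.15738191] [-0.0999 -0.0004  0.1574]
```

View pics/sc3.png

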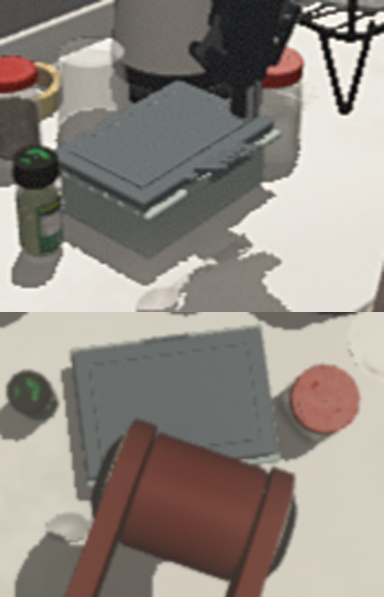

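The lid now lies flat. The tab sticks out in front of it at about (235,150), and the finger is above it. I'll fold it down.

move_arm:
  targets:
    - [[0,0,0,0.04,0],[0,0,0,0.015,0],[0,0,0,0.015,0],[0,0,0,0.015,0],[0,0,0,0.015,0]]

```text
time: 4.25
tool_pos: [0.481, -0.1012, 0.0961]
tool_rot: [-0.0, 0.999, 0.051, -0.0]
contact_force: [-1.3, -0.6, 0.0]
gripper_width: 0.002
grasp_force: 0.5
```

move_arm:
  targets:
    - [[0,0,0,0.015,0],[0,0,0,0.015,0],[0,0,0,0.015,0],[0,0,0,0.015,0],[0,0,0,0,0]]

```text
time: 4.67
tool_pos: [0.4802, -0.101, 0.0593]
tool_rot: [-0.0, 0.999, 0.05, -0.001]
contact_force: [0.6, 0.0, -0.3]
gripper_width: -0.002
grasp_force: 0.0
```

move_arm:
  targets:
    - [[0,0,0,0.018,0],[0,0.006,0,0,0],[0,0.006,0,0,0],[0,0.005,0,0,0],[0,0,0,0,0]]

```text
time: 5.08
tool_pos: [0.4875, -0.0993, 0.0469]
tool_rot: [-0.001, 0.999, 0.051, -0.005]
contact_force: [-5.2, -1.4, -3.2]
gripper_width: -0.0
grasp_force: 3.1
```

move_arm:
  targets:
    - [[0,0.004,0,0,0],[0,0.004,0,0,0],[0,0,0,0,0]]

```text
time: 5.33
tool_pos: [0.4919, -0.0987, 0.0468]
tool_rot: [-0.001, 0.999, 0.051, -0.005]
contact_force: [-5.8, -0.6, -3.3]
gripper_width: -0.001
grasp_force: 3.5
```

move_arm:
  targets:
    - [[0,0.003,0,0,0],[0,0.003,0,0,0],[0,0,0,0,0]]

```text
time: 5.58
tool_pos: [0.4953, -0.0983, 0.0467]
tool_rot: [-0.001, 0.999, 0.051, -0.005]
contact_force: [-6.7, -1.1, -3.2]
gripper_width: -0.007
grasp_force: 3.7
```

move_arm:
  targets:
    - [[0,0.003,0,0,0],[0,0,0,0,0],[0,0,0,0,0]]

```text
time: 5.83
tool_pos: [0.4969, -0.0981, 0.0466]
tool_rot: [-0.001, 0.999, 0.051, -0.005]
contact_force: [-7.8, -0.9, -3.2]
gripper_width: -0.001
grasp_force: 3.7
```

move_arm:
  targets:
    - [[0,0.003,0,0,0],[0,0.003,0,0,0],[0,0,0,0,0]]

```text
time: 6.08
tool_pos: [0.5006, -0.0978, 0.0467]
tool_rot: [-0.001, 0.999, 0.051, -0.005]
contact_force: [-7.2, -0.8, -2.5]
gripper_width: -0.005
grasp_force: 3.7
```

```bash
python3 - <<'E'
from h import *
import cv2
s=state();print(s['tool_pos'],b(s['tool_pos']))
a=cv2.resize(grab_frame("scene")[190:300,260:390,::-1],None,fx=6,fy=5,interpolation=cv2.INTER_CUBIC)
cv2.imwrite("pics/sc4.png",a)
E
```

```text
[ 0.50061523 -0.09777359  0.04666606] [-0.079   0.0009  0.0467]
```

View pics/sc4.png

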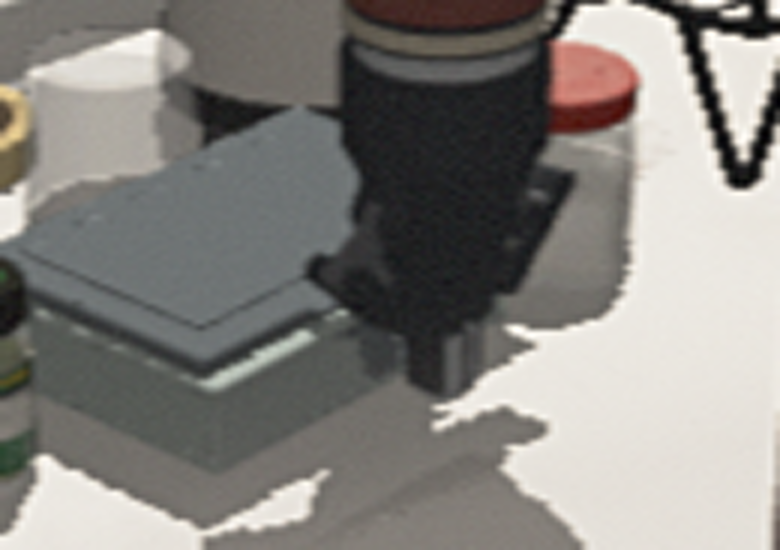

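The hand is at the tab with the lid flat, but it hides the tab. The front-left lid corner is at (205,375). Next I'll check by image correlation whether the box has shifted since the last picture.

```bash
python3 - <<'E'
from h import *
import cv2
g=lambda i:cv2.cvtColor(i,cv2.COLOR_BGR2GRAY)
A=g(cv2.imread("pics/sc3.png"))[:312]      # scene 180:310,240:400 x2.4
A=cv2.resize(A,(640,520),interpolation=cv2.INTER_CUBIC)
B=g(cv2.resize(grab_frame("scene")[180:310,240:400,::-1],(640,520),interpolation=cv2.INTER_CUBIC))
for n,(x0,y0,x1,y1) in dict(lid=(110,180,250,360),pepper=(25,250,95,400)).items():
    t=A[y0:y1,x0:x1];r=cv2.matchTemplate(B,t,cv2.TM_CCOEFF_NORMED);m=cv2.minMaxLoc(r);print(n,m[1],(m[3][0]-x0)/4,(m[3][1]-y0)/4)
c=get_calibration("scene");q=[[-.062,.0935,.0725]]
p0=proj(c,w(P,q));print('px per 5mm x',proj(c,w(P,[[-.057,.0935,.0725]]))-p0)
E
```

```text
lid 0.7397818565368652 -4.0 -2.0
pepper 0.989683210849762 0.0 0.0
px per 5mm x [[-1.71846218 -0.89987772]]
```

The box has slid about 11.6 mm because the tab needs nearly as much force as the box's own friction. My earlier push also carried an upward component of about 3 N. I'll back off, raise the tip, then push inward while sliding down, so that friction loads the box instead of unloading it.

move_arm:
  targets:
    - [[0,-0.01,0,-0.013,0],[0,0,0,0,0]]

```text
time: 6.35
tool_pos: [0.4985, -0.0993, 0.0577]
tool_rot: [-0.0, 0.999, 0.05, 0.0]
contact_force: [1.2, -0.1, -0.2]
gripper_width: -0.002
grasp_force: 0.0
```

move_arm:
  targets:
    - [[0,0.004,0,0.006,0],[0,0.004,0,0.008,0],[0,0.004,0,0.008,0]]

```text
time: 6.6
tool_pos: [0.5065, -0.0986, 0.0441]
tool_rot: [0.0, 0.999, 0.05, 0.001]
contact_force: [-0.2, 0.4, 0.6]
gripper_width: -0.003
grasp_force: 0.0
```

There's no contact even 6 mm further in than before, so the tab may already have snapped. I'll retreat and look.

move_arm:
  targets:
    - [[0,-0.03,0,0,0],[0,-0.01,0,-0.05,0],[0,-0.05,0,-0.05,0],[0,-0.05,0.05,-0.05,0],[0,-0.03,0.05,-0.05,0]]

```text
time: 7.02
tool_pos: [0.4161, -0.1581, 0.1547]
tool_rot: [-0.001, 0.999, 0.052, -0.001]
contact_force: [0.2, -0.8, 0.0]
gripper_width: 0.005
grasp_force: 0.0
```

```bash
python3 - <<'E'
from h import *
import cv2
s=state();print(s['tool_pos'],s['contact_force'])
I=grab_frame("scene")[:,:,::-1];cv2.imwrite("pics/full5.png",I)
a=cv2.resize(I[190:300,260:390],(520,440),interpolation=cv2.INTER_CUBIC)
c=cv2.resize(grab_frame("wrist")[:,:,::-1],(520,390))
d=cv2.resize(grab_frame("top")[200:330,225:400,::-1],(280,208),interpolation=cv2.INTER_CUBIC)
o=np.zeros((440,800,3),np.uint8);o[:440,:520]=a;o[:208,520:]=d;o[220:430,520:]=cv2.resize(c,(280,210))
cv2.imwrite("pics/v5.png",o)
g=lambda i:cv2.cvtColor(i,cv2.COLOR_BGR2GRAY)
A=cv2.resize(g(cv2.imread("pics/sc3.png"))[:312],(640,520),interpolation=cv2.INTER_CUBIC)
B=g(cv2.resize(I[180:310,240:400],(640,520),interpolation=cv2.INTER_CUBIC))
x0,y0,x1,y1=110,180,250,360
r=cv2.matchTemplate(B,A[y0:y1,x0:x1],cv2.TM_CCOEFF_NORMED);m=cv2.minMaxLoc(r);print(m[1],(m[3][0]-x0)/4,(m[3][1]-y0)/4)
E
```

```text
[ 0.41609608 -0.15810349  0.15470718] [ 0.15173181 -0.78003541  0.0265783 ]
0.7504465579986572 -4.0 -2.25
```

View pics/v5.png

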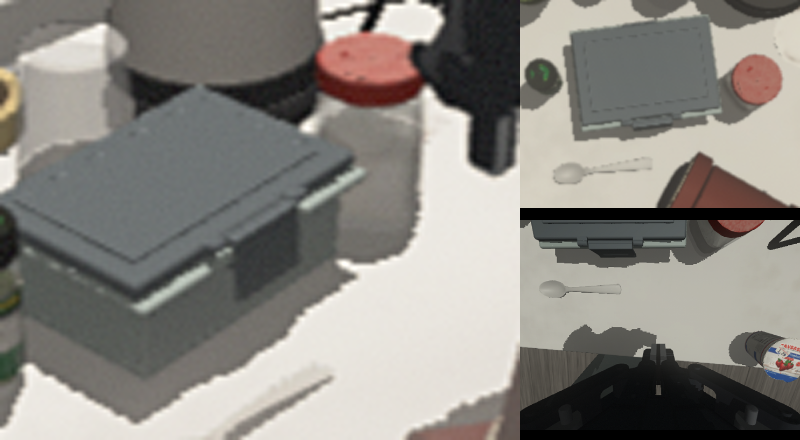

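The tab now hangs down over the front rim, with its lower corners at about (237,302) and (297,260). I'll refit the box pose and tab angle to check that it's home.

```bash
python3 - <<'E'
from h import *
import cv2
from scipy.optimize import least_squares
I=grab_frame("top")[:,:,::-1];J=grab_frame("scene")[:,:,::-1]
o=np.zeros((600,800,3),np.uint8)
o[:300]=cv2.resize(I[245:305,240:400],(800,300),interpolation=cv2.INTER_CUBIC)
o[300:]=cv2.resize(J[218:278,250:410],(800,300),interpolation=cv2.INTER_CUBIC)
S=lambda u,v:(260+u/4,190+v/4);cs,ct=get_calibration("scene"),get_calibration("top")
q=[[-.062,.0935,.0725],[-.062,-.0935,.0725],[-.069,.096,.0585]]
ob=np.array([S(137,289),S(362,153),S(140,313)])
f=lambda p:(proj(cs,w(np.r_[p,],q))-ob).ravel()
r=least_squares(f,P);p=r.x;print(p,r.fun.round(1),'moved mm',(p-P)[:2]*1e3)
for t,c in((0,(0,255,0)),(.3,(0,255,255)),(.5,(0,0,255))):
    Q=w(p,[tab(0,t,.037,.027),tab(0,t,.037,-.027)])+0
    a,b2=proj(ct,Q),proj(cs,Q);print(t,b2.round(1),a.round(1))
    for k in(0,1):
        cv2.circle(o,tuple(((a[k]-[240,245]+.5)*5).astype(int)),3,c,-1)
        cv2.circle(o,tuple(((b2[k]-[250,218]+.5)*5).astype(int)+[0,300]),3,c,-1)
cv2.imwrite("pics/v6.png",o)
E
```

```text
[ 0.58961869 -0.0887278   0.08201086] [-0.5 -0.6  0.1 -0.2  0.4  0.7] moved mm [10.31869474  1.87220367]
0 [[316.7 264.1]
 [332.8 254.1]] [[294.7 279.4]
 [319.  276.8]]
0.3 [[320.3 265.4]
 [336.4 255.4]] [[295.2 284.3]
 [319.6 281.7]]
0.5 [[322.6 265.6]
 [338.7 255.4]] [[295.5 287.3]
 [320.  284.7]]
```

View pics/v6.png

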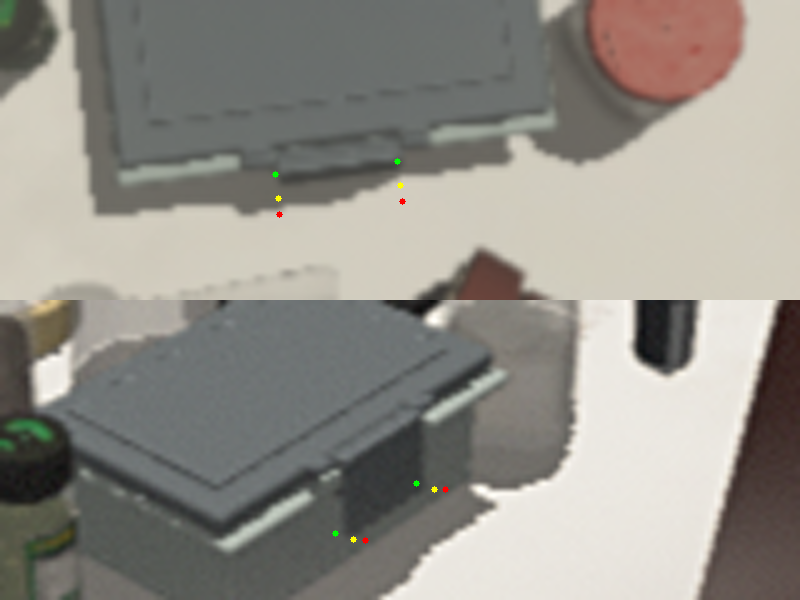

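The tab's edge matches the home position, given its outward flare of about 7 mm. A tab 0.3 rad open would show clearly further out. The box moved about 10 mm, which is within the 25 mm limit, and the hand is clear.

```bash
python3 -c "
from plant import *
print(state()['time'],state()['contact_force']);print(job.job_done())"
```

```text
7.2667 [ 0.01325448  0.52330807 -0.13040687]
the job is handed in; nothing more can be done
None
```

I handed the job in at 7.3 s with the lid pressed flat and the tab, judged from the camera views, snapped home; the box slid about 10 mm (limit 25 mm), the hand is clear, and no verdict came back.

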